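Cap the tubes, then unscrew the rotor lid of unknown thread and hold it off

ROBOT

A 6-joint arm with a two-finger parallel gripper is mounted at the origin on the work surface; the furniture and walls round the work are solid. World frame = base frame: x ahead of the robot, y to its left, z up, the work surface at z = 0. Lengths are in mm, angles in rad, forces in N, time in s.
With the tool pointing down it reaches from about 350 to 975 mm from the base axis. Payload 7.1 kg.
Tool frame: the origin (TCP) lies at the very end of the fingers, on their centre line; the grasp point (between the pads) lies 19 mm behind it (ctrl.tcp_to_grasp is the distance from the TCP to the grasp point, in mm); z points along the fingers, x is the direction in which the jaws open and shut, and the axes are right-handed (so a half turn about z gives the same grasp; the last joint's range is limited). The gripper opens to 88 mm and grips with 3 to 60 N. Pads are 20 mm wide; open, the fingers measure 115 mm over their backs; the gripper's body (75 mm by 178 mm) begins 61 mm behind the grasp point.
Start: joints at [0.741, 0.423, 1.63, -0, 1.089, -0.019], TCP at [452.993, 430.584, 222.675] pointing down, gripper open.
Joint ranges: [-3, 3], [-0.9, 2.11], [0.09, 2.58], [-1.31, 4.45], [0.11, 2.69], [-2.54, 2.54]. Speed limits (rad/s): [2.39, 2.39, 3.01, 3.14, 3.14, 3.14].

INTERFACE

Orientations are given as a rotation vector (axis times angle).
In Python, from workcell import get_obs, viewer, ctrl, masks_of gives the robot as it stands. The module is installed in compiled form; this text tells all that it offers.
- The arm moves only by the shell command python3 -m inch 'ROWS'. ROWS is JSON, a list of rows, each an object of numbers: "tx", "ty", "tz": the shift along the tool's x, y, z in cm; "ax", "ay", "az": the turn, a rotation vector about the tool's x, y, z in degrees; "jaw": the opening, from 0 (shut) to 1 (fully open). In form: [{"tx": .., "ty": .., "tz": .., "ax": .., "ay": .., "az": .., "jaw": ..}, ...]. A call has 1 to 12 rows; each row shifts and turns the commanded pose from where the row before left it, along the tool's axes as they then stand; what a row does not reach is not made up. A row lasts 1/8 s, in which the tool goes at most 62.5 mm and 10.7 degrees, less where a joint would pass 70% of its speed; a pose out of reach is approached as far as the arm can. A call is refused whole if a number of a shift passes 6.25 or a number of a turn 10.7, either way. A call with a gripper value outside its range is refused whole. The fingers move at their own pace and stop on an object; the grip force is fixed at half the most. Time passes only in rows, so rows that do not move let the fingers close. It gives the time, the measured TCP pose, the force and the opening at its end, in the units of the state.
- get_obs(): the state, without advancing time (a new reading comes with each control period).
- viewer.get_image(name): name is "scene" or "top"; returns (picture, depth): 480x640x3 uint8, red, green, blue; 480x640 float32, mm along the optical axis (not along the pixel's ray), 0 where there is no reading.
- viewer.get_calibration(name): a dict with "fx", "fy", "cx", "cy" (pixels), "rvec" (rotation vector, rad) and "tvec" (3), from world to camera coordinates, as OpenCV has them. Camera axes: x right, y down, z forward; pixel columns grow to the right and rows downward; lengths in mm; the calibration is good to about 2 mm. A picture is of the moment at which its call begins. get_calibration takes no time and is no camera call.
- ctrl.close_job(): hands the job in, once; it reports no verdict.
Trained networks look in the newest picture that a camera, given by its name, has taken for a name from the list of things; names that differ only in an ending like _2 or _b are one class to them, and where a whole thing is asked for, a point or a joint stands for the part that bears it (a point fixed in the world has none). Each returns a list of dicts, best first, with "score" (0 to 1); they miss things now and then, are a little off and sometimes report something else, mostly with a low value. They report only what shows in the picture. A call takes as long as a camera call.
- masks_of(camera, thing): "pixels" (480x640 bool, what is visible of it) and "location" ([column, row] in pixels, amid what is visible of it).
The state is a dict: "t": time; "qpos": joint angles; "qvel": joint speeds; "joint_torque": joint torques, N m; "ee_pos": TCP position; "orientation": TCP orientation; "ft_force": force on the tool from outside, world axes, zero at the start; "moment": the same for the moment, N m; "width": finger opening in mm.
Only numpy, scipy, OpenCV 4.12 (cv2) and the standard library are available. Lean on these libraries where they do the work, as an engineer would, in place of code of your own. Each camera call takes 0.05 s, during which the arm holds its last target. There are 200 camera calls.

TASK

The tubes in the blue rack are going to be spun: first press the flip-caps that still stand open fully shut, leaving the shut one shut. Then take the rotor lid in the open centrifuge by its black knob and unscrew it: rotors here come with left-hand or right-hand quick threads and this one is not marked, so try it one way and, if it will not give, the other, and turn it loose before you lift. Finish holding the lid by its knob, level and still, lifted well clear of the top of the centrifuge, so that the rotor can be loaded; do not put it down, and leave the yellow-capped and the green-capped bottle behind the rack where they stand.

Things in the scene. Friction and masses are not known exactly. Their poses are not given: they have to be found in the camera images.
- lid_knob (a point): On the axis of the rotor lid's black ribbed knob, at a good height to grip it. Knob 40 mm across (45 mm collar at its foot); its top is 12 mm above this point, the top of the lid disc 23 mm below, the lid's underside 30 mm below. z is the knob's axis (up), x points to the orange mark. The knob is fast on the lid and has a plain round outline.
- rotor_lid: The loose grey metal rotor lid, disc 134 mm across with the knob, 0.2 kg; origin at the centre of its underside, z up. Held down by a quick thread of unknown hand (differs by start). Turned the loosening way it is free to lift straight up after 65 to 135 degrees (aim at 85); it does not rise while turning. The other way it stops firmly within 6 degrees and the fingers slip round the knob.
- lid_mark (a point): Orange mark on the top face of the lid disc, 46 mm out from the knob's axis: shows how far the lid has turned.
- spindle (a point): Centre of the rotor's seat in the centrifuge, where the middle of the lid's underside rests at the start, 112 mm above the bench; x points to the machine's back, z up. A threaded hub 19 to 28 mm thick stands up 27 mm from here into the lid's knob; two steel dogs reach 7.5 mm below the lid's underside into the rotor. Fixed.
- centrifuge: Light grey centrifuge, fixed: 253 mm deep, 250 wide, 150 high, origin on the bench below the spindle axis, which lies 115 mm behind the front; x to its back. The rotor sits in a round chamber 181 mm across, open at the top (deck at 150 mm). Its own big cover stands open and upright, 105 to 155 mm behind the spindle axis, up to 385 mm high.
- tube1_mouth (a point): Mouth centre of clear tube 1 (13 mm, blue flip-cap), at rim height, 83 mm above the bench. The tube is fixed in the rack. Its x axis (level) points to the cap's hinge, whose level axis lies 9.5 mm away at rim height. Cap: disc 16 mm across, 3.4 mm thick, middle 9.5 mm from the hinge, tab to 21.5 mm. Shut it by pushing it over from behind, towards -x, then pressing down on its middle.
- tube2_mouth (a point): Mouth centre of clear tube 2 (13 mm, blue flip-cap), at rim height, 83 mm above the bench. The tube is fixed in the rack. Its x axis (level) points to the cap's hinge, whose level axis lies 9.5 mm away at rim height. Cap: disc 16 mm across, 3.4 mm thick, middle 9.5 mm from the hinge, tab to 21.5 mm. Shut it by pushing it over from behind, towards -x, then pressing down on its middle.
- tube3_mouth (a point): Mouth centre of clear tube 3 (13 mm, blue flip-cap), at rim height, 83 mm above the bench. The tube is fixed in the rack. Its x axis (level) points to the cap's hinge, whose level axis lies 9.5 mm away at rim height. Cap: disc 16 mm across, 3.4 mm thick, middle 9.5 mm from the hinge, tab to 21.5 mm. Shut it by pushing it over from behind, towards -x, then pressing down on its middle.
- cap1 (a joint): Flip-cap 1 in rad: 0 = shut flat on its tube's mouth (stop), 1.57 = straight up, more = leaning back from the mouth. Stays where it is left: stiff hinge, some 2 N on the cap's middle moves it.
- cap2 (a joint): Flip-cap 2 in rad: 0 = shut flat on its tube's mouth (stop), 1.57 = straight up, more = leaning back from the mouth. Stays where it is left: stiff hinge, some 2 N on the cap's middle moves it.
- cap3 (a joint): Flip-cap 3 in rad: 0 = shut flat on its tube's mouth (stop), 1.57 = straight up, more = leaning back from the mouth. Stays where it is left: stiff hinge, some 2 N on the cap's middle moves it.
- flip_rack: Blue tube rack, 51 x 119 x 66 mm, fixed, origin at the centre of its underside, y along its length. The three tubes stand in its row at x = -9.5 mm, at y = -39, 0 and 39 mm, in an order that changes; two of the caps stand open, one is shut.
- buffer_bottle: White round bottle with yellow cap and band, 54 mm across, 92 mm high, loose, origin at the centre of its underside. A bystander.
- control_bottle: Small white bottle with green cap, 26 mm across, 45 mm high, loose, origin at the centre of its underside. A bystander.

How it is judged:
By the outcome, as a careful person would: the job done as asked, in the order asked, and still so for the second after the job is handed in, while the arm keeps its last pose, push and grip.
It also fails if it takes over 48 s, if anything falls off the work surface, if the arm or the gripper's body presses on something with over 40 N, if the wrist force passes 120 N, or if a joint passes its speed limit or range.

## Working session

There is one attempt and no reset: what is moved stays moved. The work goes in short steps, Python scripts to look and compute and a shell command to move; the robot and the scene stay as the last step left them, time stands still between calls to the robot, and variables do not carry over. Pictures are saved under pics/ and viewed, about 8 in all and at most 12, crops included, and the job is handed in when it is done.

```bash
mkdir -p pics; cat > h.py <<'E'
import numpy as np, cv2
from workcell import get_obs, viewer, ctrl, masks_of
from scipy.spatial.transform import Rotation as R
def cal(n):
    c=viewer.get_calibration(n); return np.array([[c['fx'],0,c['cx']],[0,c['fy'],c['cy']],[0,0,1.]]),R.from_rotvec(np.ravel(c['rvec'])).as_matrix(),np.ravel(c['tvec'])
def cloud(n,d):
    K,Rm,t=cal(n); v,u=np.mgrid[0:480,0:640]
    p=np.stack([(u-K[0,2])/K[0,0]*d,(v-K[1,2])/K[1,1]*d,d],-1)
    return (p-t)@Rm
def proj(n,P):
    K,Rm,t=cal(n); q=(Rm@np.array(P,float).T).T+t; return (q@K.T)[:,:2]/q[:,2:]
def atz(n,uv,z):
    K,Rm,t=cal(n); r=Rm.T@np.linalg.inv(K)@np.array([uv[0],uv[1],1.]); o=-Rm.T@t; return o+r*(z-o[2])/r[2]
def save(name,img): cv2.imwrite('pics/'+name+'.png',img[:,:,::-1])
E
python3 - <<'E'
from h import *
o=get_obs(); print({k:np.round(v,3) for k,v in o.items()})
for n in ('scene','top'):
    im,d=viewer.get_image(n); save(n+'0',im); np.save(n+'0.npy',d); C=cloud(n,d)
    K,Rm,t=cal(n); print(n,'cam at',-Rm.T@t, K[0,0])
    for th in ['lid_knob','rotor_lid','lid_mark','cap1','cap2','cap3','flip_rack','centrifuge','buffer_bottle','control_bottle']:
        for m in masks_of(n,th)[:3]:
            P=C[m['pixels']&(d>0)]
            print(th,round(m['score'],2),np.round(m['location']),m['pixels'].sum(),np.round(np.median(P,0)) if len(P) else '',np.round(np.percentile(P,[2,98],axis=0)).tolist() if len(P) else '')
E
```

```text
{'t': np.float64(0.0), 'qpos': array([ 0.741,  0.424,  1.631,  0.   ,  1.089, -0.019]), 'qvel': array([ 0.   , -0.   , -0.001, -0.001, -0.   ,  0.002]), 'joint_torque': array([ 1.0000e-03, -5.4462e+01, -2.7367e+01,  6.4000e-02,  2.3000e-02,
       -0.0000e+00]), 'ee_pos': array([452.581, 430.228, 221.923]), 'orientation': array([ 2.917e+00,  1.165e+00, -2.000e-03]), 'ft_force': array([-0.203, -0.555,  0.128]), 'moment': array([-0.011,  0.016,  0.053]), 'width': np.float64(87.869)}
scene cam at [4.66732825e-01 3.07448871e+02 5.64274591e+02] 482.20534915588945
lid_knob 0.67 [432. 230.] 1736 [ 419. -300.  121.] [[374.0, -361.0, 118.0], [483.0, -264.0, 156.0]]
rotor_lid 0.8 [435. 226.] 1791 [ 419. -301.  121.] [[375.0, -363.0, 118.0], [483.0, -264.0, 157.0]]
lid_mark 0.21 [436. 225.] 1800 [ 419. -301.  121.] [[375.0, -363.0, 118.0], [485.0, -264.0, 157.0]]
cap1 0.67 [305. 276.] 139 [510. -81.  78.] [[506.0, -88.0, 26.0], [518.0, -77.0, 89.0]]
cap1 0.45 [303. 271.] 30 [512. -83.  88.] [[505.0, -88.0, 87.0], [518.0, -77.0, 90.0]]
cap1 0.21 [423. 201.] 36473 [ 493. -305.  152.] [[277.0, -45
[... 2040 characters left out ...]
0, 89.0], [494.0, 1.0, 104.0]]
cap3 0.42 [246. 256.] 40 [509. -38.  94.] [[503.0, -44.0, 84.0], [516.0, -32.0, 101.0]]
cap3 0.4 [226. 268.] 36 [490.  -5.  97.] [[484.0, -10.0, 89.0], [494.0, 1.0, 104.0]]
flip_rack 0.72 [254. 264.] 1247 [504. -46.  58.] [[460.0, -99.0, 3.0], [546.0, 12.0, 68.0]]
centrifuge 0.83 [405. 253.] 21981 [ 498. -334.  152.] [[296.0, -451.0, 57.0], [585.0, -177.0, 382.0]]
buffer_bottle 0.58 [283. 206.] 617 [ 617. -118.   72.] [[600.0, -142.0, 10.0], [645.0, -92.0, 95.0]]
buffer_bottle 0.51 [378. 296.] 3688 [ 425. -302.  119.] [[366.0, -364.0, 114.0], [486.0, -245.0, 155.0]]
control_bottle 0.69 [246. 190.] 130 [660. -27.  36.] [[652.0, -37.0, 8.0], [672.0, -15.0, 48.0]]
```

```bash
python3 - <<'E'
from h import *
a=cv2.imread('pics/scene0.png')[:,:,::-1]; b=cv2.imread('pics/top0.png')[:,:,::-1]
A=cv2.resize(a[220:370,210:410],(800,600),interpolation=cv2.INTER_CUBIC); save('scz',A)
B=cv2.resize(b[180:330,200:400],(800,600),interpolation=cv2.INTER_CUBIC); save('topz',B)
d=np.load('top0.npy'); C=cloud('top',d)
# rack top surface: rect fit
m=(abs(C[...,2]-66)<4)&(C[...,0]>440)&(C[...,0]<560)&(C[...,1]>-120)&(C[...,1]<30)
print(m.sum(),cv2.minAreaRect(C[m][:,:2].astype(np.float32)))
hsv=cv2.cvtColor(b,cv2.COLOR_RGB2HSV)
# knob top
m=(abs(C[...,2]-154)<5)&(np.hypot(C[...,0]-425,C[...,1]+302)<40); P=C[m]; print('knob',m.sum(),P.mean(0),cv2.minEnclosingCircle(P[:,:2].astype(np.float32)))
m=(abs(C[...,2]-119)<4)&(np.hypot(C[...,0]-425,C[...,1]+302)<75); P=C[m]; print('disc',m.sum(),np.median(P[:,2]),cv2.minEnclosingCircle(P[:,:2].astype(np.float32)))
o=(hsv[...,0]>5)&(hsv[...,0]<22)&(hsv[...,1]>150)&m; print('mark',o.sum(),C[o].mean(0) if o.sum() else '')
E
```

```text
136 ((503.2757263183594, -42.05329895019531), (50.607452392578125, 118.95193481445312), 26.889415740966797)
knob 342 [ 426.28403997 -304.16323705  154.01065561] ((426.5110778808594, -305.1389465332031), 20.02332878112793)
disc 3119 118.50693975287565 ((426.9536437988281, -303.4212951660156), 68.42448425292969)
mark 3 [ 460.32100288 -336.68731233  120.27437371]
```

View pics/scene0.png

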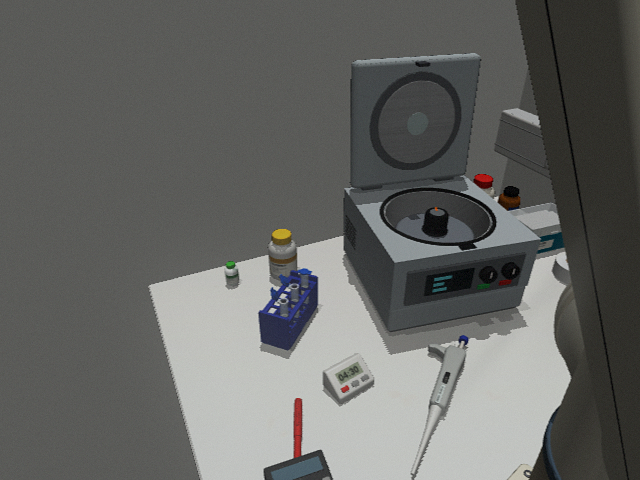

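View pics/scz.png

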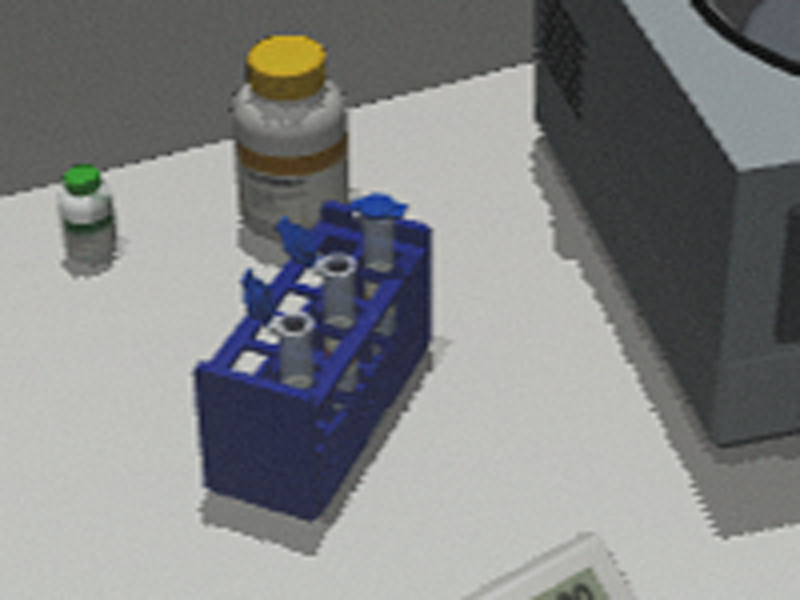

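View pics/topz.png

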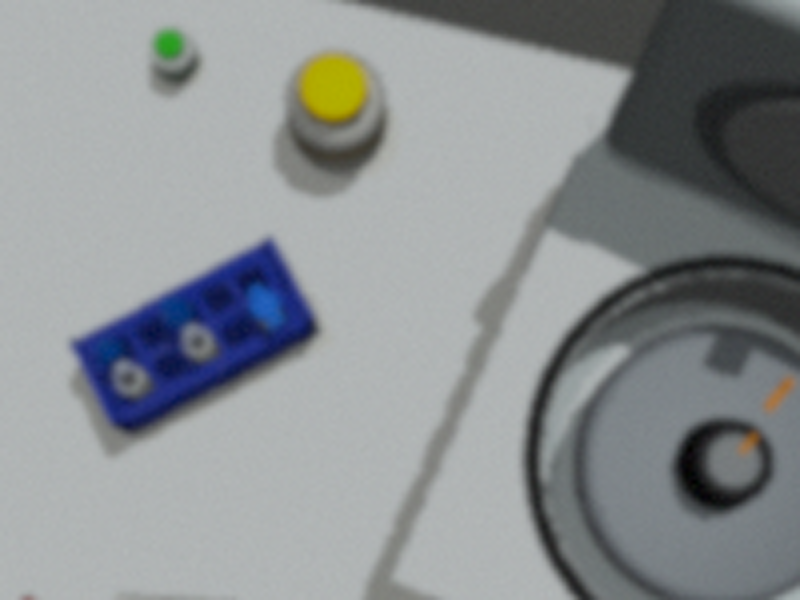

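The pictures show the blue rack with the two tubes on the left (scene crop, caps at about (255,290) and (297,240)) open towards the rear. The one nearest the centrifuge (378,208) is shut. The orange mark shows beside the knob (top crop, 780,393). From the rack fit, tube A's mouth is at (477,-11), tube B's at (495,-46), and the hinge direction is yaw 26.9°. First move: go behind cap A with the jaws shut.

```bash
cat > st.py <<'E'
from h import *
o=get_obs(); p=o['ee_pos']; Rm=R.from_rotvec(o['orientation']).as_matrix()
print('t',round(o['t'],2),'p',p.round(1),'yaw x',np.degrees(np.arctan2(Rm[1,0],Rm[0,0])).round(1),'z',Rm[:,2].round(3),'F',o['ft_force'].round(1),'M',o['moment'].round(2),'w',round(float(o['width']),1),'q',o['qpos'].round(2))
xr=np.array([.892,.452,0])
T={'A':np.array([477.2,-11.5,83]),'B':np.array([494.8,-46.3,83]),'K':np.array([426.6,-304.4,142-19])}
for k,v in T.items(): print(k,'tool shift to (cm)',((v-p)@Rm/10).round(2))
E
python3 -m inch '[{"az":8.3,"jaw":0},{"az":8.3,"jaw":0},{"tx":-1.66,"ty":5.06,"jaw":0},{"tx":-1.66,"ty":5.06,"jaw":0},{"tx":-1.66,"ty":5.06,"jaw":0},{"tx":-1.66,"ty":5.06,"jaw":0},{"tx":-1.66,"ty":5.06,"jaw":0},{"tx":-1.66,"ty":5.06,"jaw":0},{"tx":-1.66,"ty":5.06,"jaw":0},{"tx":-1.66,"ty":5.06,"jaw":0},{"tz":4,"jaw":0},{"tz":4,"jaw":0}]'; python3 st.py
```

```text
t 1.1 p [453.  430.6 222.7] yaw x 43.5 z [ 0.  0. -1.] F [ 0.1 -0.2  0.4] M [0.02 0.05 0.01] w 87.8 q [ 0.74  0.42  1.63  0.    1.09 -0.02]
A tool shift to (cm) [-28.7   33.71  13.97]
B tool shift to (cm) [-29.83  37.45  13.97]
K tool shift to (cm) [-52.55  51.46   9.97]$[0]: bad value
```

```bash
python3 -m inch '[{"tx":0,"ty":0,"tz":0,"ax":0,"ay":0,"az":8.3,"jaw":0},{"tx":0,"ty":0,"tz":0,"ax":0,"ay":0,"az":8.3,"jaw":0},{"tx":-1.66,"ty":5.06,"tz":0,"ax":0,"ay":0,"az":0,"jaw":0},{"tx":-1.66,"ty":5.06,"tz":0,"ax":0,"ay":0,"az":0,"jaw":0},{"tx":-1.66,"ty":5.06,"tz":0,"ax":0,"ay":0,"az":0,"jaw":0},{"tx":-1.66,"ty":5.06,"tz":0,"ax":0,"ay":0,"az":0,"jaw":0},{"tx":-1.66,"ty":5.06,"tz":0,"ax":0,"ay":0,"az":0,"jaw":0},{"tx":-1.66,"ty":5.06,"tz":0,"ax":0,"ay":0,"az":0,"jaw":0},{"tx":-1.66,"ty":5.06,"tz":0,"ax":0,"ay":0,"az":0,"jaw":0},{"tx":-1.66,"ty":5.06,"tz":0,"ax":0,"ay":0,"az":0,"jaw":0},{"tx":0,"ty":0,"tz":4,"ax":0,"ay":0,"az":0,"jaw":0},{"tx":0,"ty":0,"tz":4,"ax":0,"ay":0,"az":0,"jaw":0}]'; python3 st.py
```

```text
t: 2.6
ee_pos: [518.7, 8.5, 142.4]
orientation: [3.055, 0.729, 0.003]
ft_force: [-0.1, -0.5, -0.0]
width: 0.8
t 2.6 p [518.7   8.5 142.4] yaw x 26.8 z [ 0.002  0.    -1.   ] F [-0.1 -0.5 -0. ] M [ 0.01 -0.    0.01] w 0.8 q [-0.01  0.38  1.92  0.    0.83 -0.47]
A tool shift to (cm) [-4.62 -0.1   5.93]
B tool shift to (cm) [-4.62  3.8   5.93]
K tool shift to (cm) [-22.35  23.76   1.92]
```

```bash
python3 -m inch '[{"tx":0,"ty":0,"tz":3,"ax":0,"ay":0,"az":0,"jaw":0},{"tx":0,"ty":-0.1,"tz":2.1,"ax":0,"ay":0,"az":0,"jaw":0},{"tx":0,"ty":0,"tz":0,"ax":0,"ay":0,"az":0,"jaw":0},{"tx":-0.8,"ty":0,"tz":0,"ax":0,"ay":0,"az":0,"jaw":0},{"tx":-0.8,"ty":0,"tz":0,"ax":0,"ay":0,"az":0,"jaw":0},{"tx":-0.8,"ty":0,"tz":0,"ax":0,"ay":0,"az":0,"jaw":0},{"tx":-0.8,"ty":0,"tz":0,"ax":0,"ay":0,"az":0,"jaw":0},{"tx":-0.8,"ty":0,"tz":0,"ax":0,"ay":0,"az":0,"jaw":0},{"tx":-0.9,"ty":0,"tz":0,"ax":0,"ay":0,"az":0,"jaw":0},{"tx":0,"ty":0,"tz":0,"ax":0,"ay":0,"az":0,"jaw":0}]'; python3 st.py
```

```text
t: 3.85
ee_pos: [472.3, -12.0, 91.4]
orientation: [-3.055, -0.731, 0.003]
ft_force: [0.3, 0.1, 0.6]
width: 0.6
t 3.85 p [472.3 -12.   91.4] yaw x 26.9 z [-0.002  0.    -1.   ] F [0.3 0.1 0.6] M [0.02 0.04 0.04] w 0.6 q [-0.05  0.42  2.04 -0.    0.68 -0.52]
A tool shift to (cm) [0.46 0.17 0.84]
B tool shift to (cm) [0.45 4.07 0.83]
K tool shift to (cm) [-17.32  23.99  -3.15]
```

```bash
python3 -m inch '[{"tx":0,"ty":0,"tz":0.3,"ax":0,"ay":0,"az":0,"jaw":0},{"tx":0,"ty":0,"tz":0.2,"ax":0,"ay":0,"az":0,"jaw":0},{"tx":0,"ty":0,"tz":0,"ax":0,"ay":0,"az":0,"jaw":0}]'; python3 st.py
```

```text
t: 4.22
ee_pos: [473.5, -11.8, 86.7]
orientation: [-3.055, -0.732, 0.002]
ft_force: [-2.6, -1.9, 6.8]
width: 0.2
t 4.22 p [473.5 -11.8  86.7] yaw x 27.0 z [-0.001 -0.    -1.   ] F [-2.6 -1.9  6.8] M [-0.27  0.56  0.01] w 0.2 q [-0.05  0.43  2.04 -0.    0.67 -0.52]
A tool shift to (cm) [0.34 0.15 0.37]
B tool shift to (cm) [0.33 4.05 0.36]
K tool shift to (cm) [-17.45  23.96  -3.62]
```

```bash
python3 -m inch '[{"tx":0.2,"ty":0,"tz":0.15,"ax":0,"ay":0,"az":0,"jaw":0},{"tx":0,"ty":0,"tz":0.15,"ax":0,"ay":0,"az":0,"jaw":0},{"tx":0,"ty":0,"tz":0,"ax":0,"ay":0,"az":0,"jaw":0}]'; python3 st.py
```

```text
t: 4.6
ee_pos: [473.7, -11.7, 86.0]
orientation: [3.054, 0.733, -0.007]
ft_force: [-18.2, -7.7, 47.6]
width: 0.5
t 4.6 p [473.7 -11.7  86. ] yaw x 27.0 z [-0.004 -0.001 -1.   ] F [-18.2  -7.7  47.6] M [-1.49  3.14 -0.05] w 0.5 q [-0.05  0.43  2.04 -0.    0.67 -0.52]
A tool shift to (cm) [0.32 0.14 0.3 ]
B tool shift to (cm) [0.31 4.04 0.29]
K tool shift to (cm) [-17.5   23.94  -3.64]
```

```bash
python3 -m inch '[{"tx":0,"ty":0,"tz":-2,"ax":0,"ay":0,"az":0,"jaw":0},{"tx":0,"ty":0,"tz":-2.5,"ax":0,"ay":0,"az":0,"jaw":0},{"tx":2.4,"ty":2,"tz":0,"ax":0,"ay":0,"az":0,"jaw":0},{"tx":2.4,"ty":2,"tz":0,"ax":0,"ay":0,"az":0,"jaw":0},{"tx":0,"ty":0,"tz":0,"ax":0,"ay":0,"az":0,"jaw":0}]'; python3 st.py
python3 - <<'E'
from h import *
for n in ('scene','top'):
    im,d=viewer.get_image(n); save(n+'1',im)
    if n=='scene': save('sc1',cv2.resize(im[220:370,210:410],(640,480),interpolation=cv2.INTER_CUBIC))
E
```

```text
t: 5.22
ee_pos: [538.5, -25.0, 128.5]
orientation: [3.055, 0.731, 0.002]
ft_force: [-0.1, 0.1, -0.4]
width: 0.4
t 5.22 p [538.5 -25.  128.5] yaw x 26.9 z [ 0.002 -0.    -1.   ] F [-0.1  0.1 -0.4] M [-0.07  0.03  0.01] w 0.4 q [-0.07  0.43  1.89  0.    0.82 -0.54]
A tool shift to (cm) [-4.86 -3.98  4.54]
B tool shift to (cm) [-4.86 -0.08  4.55]
K tool shift to (cm) [-22.63  19.85   0.54]
```

View pics/sc1.png

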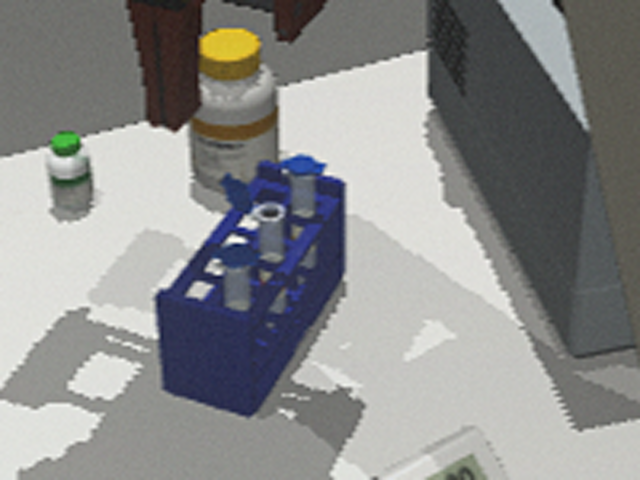

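Cap A now lies flat on its tube at (238,258), cap B still stands at (235,190), and both bottles stand where they were. Next, cap B.

```bash
python3 -m inch '[{"tx":0,"ty":-0.05,"tz":1.9,"ax":0,"ay":0,"az":0,"jaw":0},{"tx":0,"ty":0,"tz":1.85,"ax":0,"ay":0,"az":0,"jaw":0},{"tx":0,"ty":0,"tz":0,"ax":0,"ay":0,"az":0,"jaw":0},{"tx":-0.8,"ty":0,"tz":0,"ax":0,"ay":0,"az":0,"jaw":0},{"tx":-0.8,"ty":0,"tz":0,"ax":0,"ay":0,"az":0,"jaw":0},{"tx":-0.8,"ty":0,"tz":0,"ax":0,"ay":0,"az":0,"jaw":0},{"tx":-0.8,"ty":0,"tz":0,"ax":0,"ay":0,"az":0,"jaw":0},{"tx":-0.8,"ty":0,"tz":0,"ax":0,"ay":0,"az":0,"jaw":0},{"tx":-0.8,"ty":0,"tz":0,"ax":0,"ay":0,"az":0,"jaw":0},{"tx":-0.35,"ty":0,"tz":0,"ax":0,"ay":0,"az":0,"jaw":0},{"tx":0,"ty":0,"tz":0.3,"ax":0,"ay":0,"az":0,"jaw":0},{"tx":0,"ty":0,"tz":0.2,"ax":0,"ay":0,"az":0,"jaw":0}]'; python3 st.py
python3 -m inch '[{"tx":0.1,"ty":0,"tz":0.15,"ax":0,"ay":0,"az":0,"jaw":0},{"tx":0,"ty":0,"tz":0.1,"ax":0,"ay":0,"az":0,"jaw":0},{"tx":0,"ty":0,"tz":0,"ax":0,"ay":0,"az":0,"jaw":0}]'; python3 st.py
```

```text
t: 6.82
ee_pos: [489.9, -47.7, 86.3]
orientation: [-3.055, -0.732, 0.002]
ft_force: [-8.0, -0.3, 28.4]
width: 0.7
t 6.83 p [489.9 -47.7  86.3] yaw x 27.0 z [-0.002 -0.    -1.   ] F [-8.  -0.3 28.4] M [-0.25  1.44 -0.01] w 0.7 q [-0.12  0.45  2.   -0.    0.69 -0.59]
A tool shift to (cm) [ 0.51 -3.8   0.33]
B tool shift to (cm) [0.5  0.1  0.33]
K tool shift to (cm) [-17.28  20.01  -3.66]
t: 7.2
ee_pos: [490.0, -47.7, 86.0]
orientation: [3.055, 0.733, -0.005]
ft_force: [-15.1, -3.6, 42.6]
width: 0.2
t 7.2 p [490.  -47.7  86. ] yaw x 27.0 z [-0.003 -0.001 -1.   ] F [-15.1  -3.6  42.6] M [-0.79  2.71 -0.05] w 0.2 q [-0.12  0.45  2.   -0.    0.69 -0.59]
A tool shift to (cm) [ 0.5  -3.81  0.3 ]
B tool shift to (cm) [0.49 0.09 0.3 ]
K tool shift to (cm) [-17.31  20.    -3.66]
```

```bash
python3 -m inch '[{"tx":0,"ty":0,"tz":-6,"ax":0,"ay":0,"az":0,"jaw":0},{"tx":0,"ty":0,"tz":-6,"ax":0,"ay":0,"az":0,"jaw":0},{"tx":-3.46,"ty":4,"tz":0,"ax":0,"ay":0,"az":0,"jaw":1},{"tx":-3.46,"ty":4,"tz":0,"ax":0,"ay":0,"az":0,"jaw":1},{"tx":-3.46,"ty":4,"tz":0,"ax":0,"ay":0,"az":0,"jaw":1},{"tx":-3.46,"ty":4,"tz":0,"ax":0,"ay":0,"az":0,"jaw":1},{"tx":-3.46,"ty":4,"tz":0,"ax":0,"ay":0,"az":0,"jaw":1}]'; python3 -m inch '[{"tx":0,"ty":0,"tz":0,"ax":0,"ay":0,"az":10.4,"jaw":1},{"tx":0,"ty":0,"tz":0,"ax":0,"ay":0,"az":10.4,"jaw":1},{"tx":0,"ty":0,"tz":0,"ax":0,"ay":0,"az":10.4,"jaw":1},{"tx":0,"ty":0,"tz":0,"ax":0,"ay":0,"az":10.4,"jaw":1},{"tx":0,"ty":0,"tz":0,"ax":0,"ay":0,"az":10.4,"jaw":1},{"tx":0,"ty":0,"tz":0,"ax":0,"ay":0,"az":10.4,"jaw":1},{"tx":0,"ty":0,"tz":0,"ax":0,"ay":0,"az":0,"jaw":1}]'; python3 st.py
python3 - <<'E'
from h import *
a,d=viewer.get_image('scene'); b,d2=viewer.get_image('top'); save('s2',a); save('t2',b)
f=lambda im:cv2.resize(im,(400,300),interpolation=cv2.INTER_CUBIC)
save('m2',np.vstack([np.hstack([f(a[230:350,220:380]),f(b[200:320,190:350])]),np.hstack([f(a[150:300,340:540]),f(b[200:380,290:530])])]))
E
```

```text
t: 8.07
ee_pos: [427.2, -305.4, 203.4]
orientation: [-3.055, -0.732, 0.0]
ft_force: [0.5, -0.6, -0.3]
width: 47.0
t: 8.95
ee_pos: [427.7, -303.7, 203.3]
orientation: [-2.993, 0.954, 0.001]
ft_force: [-0.3, 0.4, -0.2]
width: 87.7
t 8.95 p [ 427.7 -303.7  203.3] yaw x -35.3 z [-0.001  0.    -1.   ] F [-0.3  0.4 -0.2] M [ 0.05  0.08 -0.03] w 87.7 q [-0.64  0.3   1.87  0.    0.97 -0.02]
A tool shift to (cm) [-12.86 -26.69  12.04]
B tool shift to (cm) [ -9.41 -24.87  12.03]
K tool shift to (cm) [-0.05  0.12  8.03]
```

View pics/m2.png

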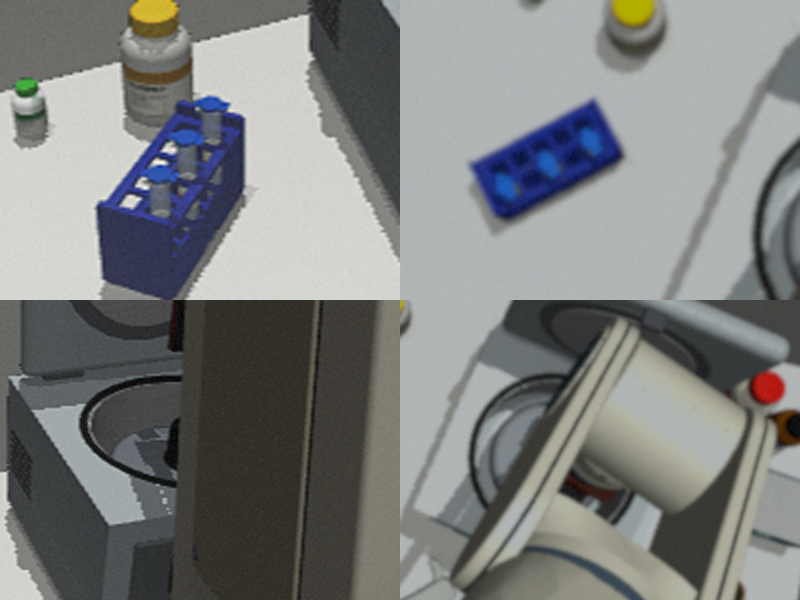

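All three caps now lie flat (top left: 162,175; 185,140; 210,103), and the bottles haven't moved. Next I go down on the knob, grip it, and try the turn counter-clockwise.

```bash
python3 -m inch '[{"tx":0,"ty":0.05,"tz":3,"ax":0,"ay":0,"az":0,"jaw":1},{"tx":0,"ty":0.05,"tz":3,"ax":0,"ay":0,"az":0,"jaw":1},{"tx":0,"ty":0,"tz":2,"ax":0,"ay":0,"az":0,"jaw":1},{"tx":0,"ty":0,"tz":0,"ax":0,"ay":0,"az":0,"jaw":1},{"tx":0,"ty":0,"tz":0,"ax":0,"ay":0,"az":0,"jaw":0.3},{"tx":0,"ty":0,"tz":0,"ax":0,"ay":0,"az":0,"jaw":0.3},{"tx":0,"ty":0,"tz":0,"ax":0,"ay":0,"az":0,"jaw":0.3},{"tx":0,"ty":0,"tz":0,"ax":0,"ay":0,"az":0,"jaw":0.3},{"tx":0,"ty":0,"tz":0,"ax":0,"ay":0,"az":0,"jaw":0.3}]'; python3 st.py
```

```text
t: 10.18
ee_pos: [427.3, -304.8, 123.9]
orientation: [2.992, -0.956, 0.001]
ft_force: [1.5, -1.4, 0.2]
width: 41.3
t 10.18 p [ 427.3 -304.8  123.9] yaw x -35.5 z [ 0. -0. -1.] F [ 1.5 -1.4  0.2] M [-0.18 -0.2  -0.02] w 41.3 q [-0.64  0.42  1.92  0.    0.8  -0.02]
A tool shift to (cm) [-12.95 -26.78   4.08]
B tool shift to (cm) [ -9.49 -24.97   4.08]
K tool shift to (cm) [-0.08  0.01  0.09]
```

```bash
python3 -m inch '[{"tx":0,"ty":0,"tz":0,"ax":0,"ay":0,"az":0,"jaw":0},{"tx":0,"ty":0,"tz":0,"ax":0,"ay":0,"az":-4,"jaw":0}]'; python3 st.py | head -1;  python3 -m inch '[{"tx":0,"ty":0,"tz":0,"ax":0,"ay":0,"az":-4,"jaw":0}]'>/dev/null; python3 st.py | head -1; python3 -m inch '[{"tx":0,"ty":0,"tz":0,"ax":0,"ay":0,"az":-4,"jaw":0}]'>/dev/null; python3 st.py | head -1; python3 -m inch '[{"tx":0,"ty":0,"tz":0,"ax":0,"ay":0,"az":-3,"jaw":0}]'>/dev/null; python3 st.py | head -1
```

```text
t: 10.42
ee_pos: [427.3, -304.8, 123.9]
orientation: [3.024, -0.85, 0.001]
ft_force: [-0.8, 0.6, 2.8]
width: 40.1
t 10.43 p [ 427.3 -304.8  123.9] yaw x -31.4 z [ 0. -0. -1.] F [-0.8  0.6  2.8] M [-0.01  0.1  -0.12] w 40.1 q [-0.64  0.42  1.92  0.    0.8  -0.09]
t 10.55 p [ 427.4 -304.8  123.9] yaw x -27.3 z [ 0. -0. -1.] F [-0.1  0.3  2.5] M [-0.03  0.12 -0.2 ] w 40.2 q [-0.64  0.42  1.92  0.    0.8  -0.17]
t 10.68 p [ 427.3 -304.8  123.8] yaw x -23.3 z [ 0. -0. -1.] F [-0.4 -0.2  1.6] M [-0.01  0.1  -0.18] w 40.2 q [-0.64  0.42  1.92  0.    0.8  -0.23]
t 10.8 p [ 427.3 -304.8  123.9] yaw x -20.4 z [ 0. -0. -1.] F [-0.1 -0.9  1.9] M [-0.04  0.1  -0.11] w 39.9 q [-0.64  0.42  1.92  0.    0.8  -0.29]
```

The torque stays low at about 0.15 N·m over 15°, so it seems to be giving this way. I'll carry on to 85°.

```bash
python3 -m inch '[{"tx":0,"ty":0,"tz":0,"ax":0,"ay":0,"az":-7,"jaw":0},{"tx":0,"ty":0,"tz":0,"ax":0,"ay":0,"az":-7,"jaw":0},{"tx":0,"ty":0,"tz":0,"ax":0,"ay":0,"az":-7,"jaw":0},{"tx":0,"ty":0,"tz":0,"ax":0,"ay":0,"az":-7,"jaw":0},{"tx":0,"ty":0,"tz":0,"ax":0,"ay":0,"az":-7,"jaw":0}]'>/dev/null; python3 st.py | head -1;python3 -m inch '[{"tx":0,"ty":0,"tz":0,"ax":0,"ay":0,"az":-7,"jaw":0},{"tx":0,"ty":0,"tz":0,"ax":0,"ay":0,"az":-7,"jaw":0},{"tx":0,"ty":0,"tz":0,"ax":0,"ay":0,"az":-7,"jaw":0},{"tx":0,"ty":0,"tz":0,"ax":0,"ay":0,"az":-7,"jaw":0},{"tx":0,"ty":0,"tz":0,"ax":0,"ay":0,"az":-7,"jaw":0}]'>/dev/null; python3 st.py | head -1
python3 - <<'E'
from h import *
a,d=viewer.get_image('scene'); b,d2=viewer.get_image('top')
f=lambda im:cv2.resize(im,(400,300),interpolation=cv2.INTER_CUBIC)
save('m3',np.hstack([f(a[150:300,340:540]),f(b[200:380,290:530])]))
for n,im,dd in (('scene',a,d),('top',b,d2)):
    C=cloud(n,dd); h=cv2.cvtColor(im,cv2.COLOR_RGB2HSV)
    m=(h[...,0]>5)&(h[...,0]<22)&(h[...,1]>120)&(np.hypot(C[...,0]-426.6,C[...,1]+304.4)<70)&(abs(C[...,2]-119)<8)
    print(n,m.sum(),C[m].mean(0) if m.sum() else '')
E
```

```text
t 11.43 p [ 426.7 -304.5  123.9] yaw x 14.7 z [-0.001  0.001 -1.   ] F [-3.1  0.6  5.3] M [ 0.1   0.52 -0.31] w 40.4 q [-0.64  0.42  1.92  0.    0.8  -0.9 ]
t 12.05 p [ 425.1 -304.5  123.8] yaw x 49.7 z [-0.004  0.001 -1.   ] F [-10.1  -2.1   8.7] M [-0.31  1.56 -0.48] w 40.3 q [-0.64  0.42  1.92 -0.    0.8  -1.51]
scene 23 [ 461.9230653  -276.47479702  120.60049814]
top 13 [ 462.67659965 -270.42161254  119.07943514]
```

View pics/m3.png

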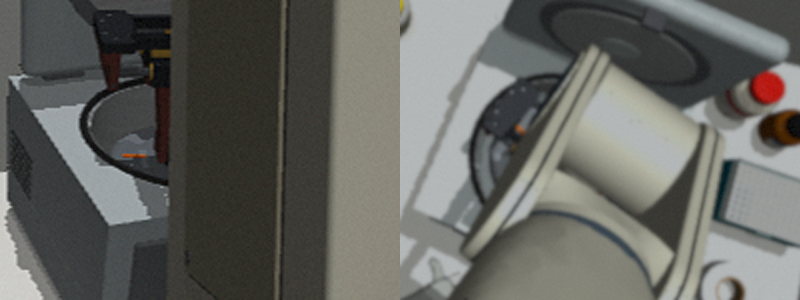

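The mark went from -44° to about +43°, so the lid has turned about 87° with no slip. The tool carries a 10 N side load in -x, so I'll ease it 2 mm that way and then lift gently.

```bash
python3 -m inch '[{"tx":-0.12,"ty":-0.14,"tz":0,"ax":0,"ay":0,"az":0,"jaw":0}]'>/dev/null; python3 st.py | head -1; python3 -m inch '[{"tx":0,"ty":0,"tz":-0.2,"ax":0,"ay":0,"az":0,"jaw":0}]'>/dev/null; python3 st.py | head -1; python3 -m inch '[{"tx":0,"ty":0,"tz":-0.2,"ax":0,"ay":0,"az":0,"jaw":0}]'>/dev/null; python3 st.py | head -1
```

```text
t 12.28 p [ 424.9 -304.8  123.9] yaw x 49.5 z [-0.  0. -1.] F [0.3 0.4 1.6] M [ 0.12 -0.14  0.05] w 40.3 q [-0.64  0.42  1.92 -0.    0.8  -1.51]
t 12.4 p [ 424.8 -304.5  125.3] yaw x 49.5 z [-0.001  0.    -1.   ] F [-0.7 -1.8 -4. ] M [-0.23  0.29  0.01] w 40.1 q [-0.64  0.42  1.92 -0.    0.8  -1.51]
t 12.53 p [ 424.8 -304.5  127.3] yaw x 49.6 z [-0.001  0.    -1.   ] F [-2.2 -2.3 -4. ] M [-0.34  0.37 -0.06] w 40.2 q [-0.64  0.41  1.92 -0.    0.81 -1.51]
```

```bash
python3 -m inch '[{"tx":0,"ty":0,"tz":-0.5,"ax":0,"ay":0,"az":0,"jaw":0},{"tx":0,"ty":0,"tz":-0.5,"ax":0,"ay":0,"az":0,"jaw":0}]'>/dev/null; python3 st.py | head -1; python3 -m inch '[{"tx":0,"ty":0,"tz":-0.7,"ax":0,"ay":0,"az":0,"jaw":0},{"tx":0,"ty":0,"tz":-0.8,"ax":0,"ay":0,"az":0,"jaw":0},{"tx":0,"ty":0,"tz":-1,"ax":0,"ay":0,"az":0,"jaw":0}]'>/dev/null; python3 st.py | head -1
```

```text
t 12.78 p [ 425.1 -304.6  137.8] yaw x 49.6 z [-0.001  0.    -1.   ] F [-1.7 -2.1 -3.7] M [-0.3   0.37 -0.03] w 40.3 q [-0.64  0.4   1.91 -0.    0.83 -1.51]
t 13.15 p [ 425.6 -304.6  163.5] yaw x 49.5 z [ 0.001 -0.    -1.   ] F [ 0.9  0.3 -2.4] M [-0.02 -0.01  0.02] w 39.8 q [-0.64  0.36  1.9   0.    0.89 -1.51]
```

```bash
python3 -m inch '[{"tx":0,"ty":0,"tz":-1.5,"ax":0,"ay":0,"az":0,"jaw":0},{"tx":0,"ty":0,"tz":-2.5,"ax":0,"ay":0,"az":0,"jaw":0},{"tx":0,"ty":0,"tz":-2.5,"ax":0,"ay":0,"az":0,"jaw":0},{"tx":0,"ty":0,"tz":-2.5,"ax":0,"ay":0,"az":0,"jaw":0},{"tx":0,"ty":0,"tz":-2.5,"ax":0,"ay":0,"az":0,"jaw":0},{"tx":0,"ty":0,"tz":-1.5,"ax":0,"ay":0,"az":0,"jaw":0},{"tx":0,"ty":0,"tz":0,"ax":0,"ay":0,"az":0,"jaw":0},{"tx":0,"ty":0,"tz":0,"ax":0,"ay":0,"az":0,"jaw":0},{"tx":0,"ty":0,"tz":0,"ax":0,"ay":0,"az":0,"jaw":0}]'>/dev/null; python3 st.py | head -1
python3 - <<'E'
from h import *
a,d=viewer.get_image('scene'); b,d2=viewer.get_image('top'); C=cloud('scene',d); D=cloud('top',d2)
for n,c in (('scene',C),('top',D)):
    m=(np.hypot(c[...,0]-425.6,c[...,1]+304.6)<66)&(c[...,2]>265)&(c[...,2]<300); P=c[m]; P=P[abs(P[:,2]-np.median(P[:,2]))<6] if len(P) else P
    if len(P)>20: q=np.linalg.lstsq(np.c_[P[:,:2],np.ones(len(P))],P[:,2],rcond=None)[0]; print(n,len(P),'z',np.median(P[:,2]),'tilt deg',np.degrees(np.arctan(q[:2])))
for nm,x,y in (('A',477.2,-11.5),('B',494.8,-46.3),('C',512.4,-81.1)):
    for n,c in (('scene',C),('top',D)):
        m=(np.hypot(c[...,0]-x,c[...,1]-y)<25)&(c[...,2]>74)&(c[...,2]<115); print(nm,n,m.sum(),np.percentile(c[m][:,2],[50,95,100]).round(1))
f=lambda im:cv2.resize(im,(400,300),interpolation=cv2.INTER_AREA)
save('m4',np.vstack([np.hstack([f(a),f(b)]),np.hstack([f(a[120:270,340:540]),f(a[230:350,220:380])])]))
E
```

```text
t 14.28 p [ 424.9 -304.4  291.6] yaw x 49.5 z [-0.002  0.001 -1.   ] F [-0.   0.9 -2.8] M [-0.04 -0.01 -0.01] w 40.1 q [-0.64  0.19  1.78  0.    1.16 -1.51]
scene 743 z 287.7848140992247 tilt deg [-0.9802883  -3.15583624]
top 849 z 286.15652811353687 tilt deg [ 0.26221306 -0.01719372]
A scene 130 [87.  88.8 89.4]
A top 65 [86.8 89.2 89.8]
B scene 114 [86.8 89.3 89.9]
B top 65 [86.6 89.5 90.3]
C scene 113 [86.5 89.2 90. ]
C top 65 [86.4 89.3 90. ]
```

View pics/m4.png

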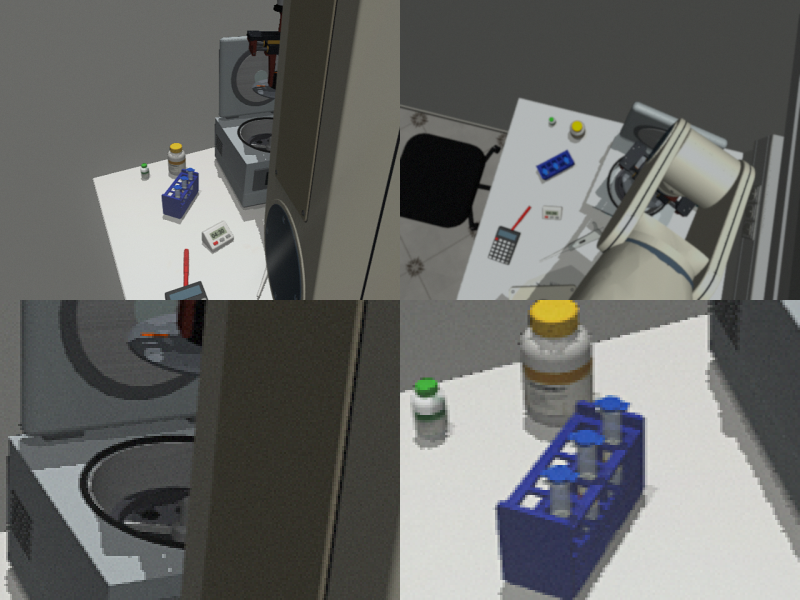

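The lid hangs from the knob, with the orange mark at (150,335) in the lower-left panel and the open rotor below it. The three caps measure the same height and the bottles stand untouched. Handing in.

```bash
python3 -c "
from workcell import ctrl,get_obs
o=get_obs(); print(o['t'],abs(o['qvel']).max(),o['width']); print(ctrl.close_job())"
```

```text
14.375 0.0037286675702153734 40.4288708605545
the job is handed in; nothing more can be done
None
```

The job is done and handed in at 14.4 s: both open caps are shut and the arm is holding the lid, unscrewed and clear of the centrifuge.

- **Caps:** I pushed the two open caps over from behind and pressed them down to the stop, with a peak of about 48 N at the fingertips. All three caps, including the one that was already shut, now measure the same height of 86.5–87 mm.
- **Lid:** It gave on the first try, counter-clockwise. The orange mark turned about 87° in the top camera and about 82° in the scene camera, with no sign of slip. It came off with about 4 N of pull.
- **Final hold:** The lid is held by its knob with the jaws at 40 mm and the arm still. Its underside is about 280 mm above the bench, about 130 mm above the deck.
- **Bottles:** Both still stand where they were.

- **Side load while turning:** About 10 N built up late in the turn. I don't know whether the gripper was brushing the open cover or the grip was slightly off-centre. It went away when I eased the tool before lifting.
- **Tilt readings disagree:** The top camera gave 0.3° and the scene camera about 3°. I trusted the top camera, because the scene view of the lid is partly hidden and picks up the knob and fingers. The tool's own pose is level to about 0.1°.

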